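# Turn the pale oatcake on the griddle

## Task

Two stiff round oatcakes lie on the dark griddle, one with its pale face up and one already turned with its brown face up. Pick up the red-handled turner (spatula) and use it to turn the pale one over so that it lies flat on the griddle, brown face up; do not touch that oatcake with the gripper or arm, and leave the brown one alone. Then lay the turner down flat, right way up, on the bare worktop, off the griddle.

Things in the scene. Friction and masses are not known exactly. Their poses are not given: they have to be found in the camera images.
- turner: loose kitchen turner, 140 g, standing on its blade and tail foot. Origin level with the blade's underside, below the middle of the grip; x points to the blade, z up. Red grip: straight bar along x, 90 mm long, 16 mm wide (y), 20 mm high, centre 45 mm above the origin, free underneath. A thin steel neck leads down from each end: to the blade, and to the tail foot 61 mm behind the origin.
- turner_edge (a point): middle of the blade's front edge, on its underside: 130 mm ahead of the turner's origin, at its height. The flat steel blade is 60 mm wide, 66 mm long, 2.5 mm thick. The turner's centre of mass lies about 30 mm ahead of its origin
- pale_cake: oatcake to turn: rigid disc, 84 mm diameter, 16 mm thick, 40 to 85 g, pale face up at the start. Origin in the centre of its brown (lower) face, z out of the pale face. Faces are flat, 60 mm across; the edge is bevelled: the rim overhangs by 6 mm, sloping to 0 over 12 mm, so a blade runs about 6 mm under it untouched; raised there in an arc it tips the disc over its far edge
- brown_cake: the other oatcake, same shape and size, already brown face up; leave it where it is. Origin in the centre of its lower face, z up
- griddle: fixed flat dark iron plate without rim, 220 mm (x) by 220 mm (y), 12 mm thick, with a low loop handle reaching 25 mm out on its +x side; origin under its centre on the worktop, top at z = 12 mm; both oatcakes lie on it
There are look-alikes about, which are no part of the job. What is shaped like the brown_cake but green, pink or purple is not meant.

How it is judged:
By the outcome, as a careful person would: the job done as asked, in the order asked, and still so for the second after the job is handed in, with the robot touching nothing.
It also fails if it takes over 51 s, if anything falls off the work surface, if the arm or the gripper's body presses on something with over 40 N, if the wrist force passes 120 N, or if a joint passes its speed limit or range.

## Robot

A 6-joint arm with a two-finger parallel gripper is mounted at the origin on a cart in front of the work surface, level with it; the furniture and walls round the work are solid. World frame = base frame: x ahead of the robot, y to its left, z up, the work surface at z = 0. Lengths are in mm, angles in rad, forces in N, time in s.
With the tool pointing down it reaches from about 300 to 775 mm from the base axis. Payload 14.6 kg.
Tool frame: the origin (TCP) lies between the finger pads; the fingertips stand manip.tip_reach ahead of it and the grasp point (between the pads) lies 5 mm behind it (manip.tip_reach is the distance from the TCP to the fingertips, in mm); z points along the fingers, y is the line along which they close (so a half turn about z gives the same grasp; the last joint's range is limited). The gripper opens to 94 mm and grips with 3 to 60 N. Pads are 16 mm wide; open, the fingers measure 119 mm over their backs; the gripper's body (75 mm by 177 mm) begins 78 mm behind the grasp point.
Start: joints at [1.061, 0.3, 1.521, -0, 1.321, -0.067], TCP at [235.655, 496.947, 219.446] pointing down, gripper open.
Joint ranges: [-3.03, 3.03], [-0.79, 2.21], [0.23, 2.52], [-1.04, 4.18], [0, 3.07], [-2.55, 2.55]. Speed limits (rad/s): [2.22, 2.22, 2.57, 3.14, 3.14, 3.14].

## Interface

Orientations are given as [roll, pitch, yaw] about the fixed x, y, z axes, in that order (R = Rz(yaw) Ry(pitch) Rx(roll)).
In Python, from cell import manip gives the robot as it stands. The module is installed in compiled form; this text tells all that it offers.
- The arm moves only by the shell command python3 -m creep 'ROWS' [FORCE]. ROWS is JSON, a list of rows, each a list of 3 entries, a list of its own where there are three numbers: the opening, from -1 (shut) to 1 (fully open), then the shift along the tool's x, y, z in cm, then the turn about the tool's z in units of 5 degrees (1.0 is 5 degrees). In form: [[grip, [tx, ty, tz], roll], ...]. A call has 1 to 12 rows; each row is the pose to reach, as a shift and turn from the pose commanded when the call began, along the tool's axes at that moment; what a row does not reach only later rows make up. A row lasts 1/10 s, in which the tool goes at most 50 mm and 8.59 degrees, less where a joint would pass 70% of its speed; a pose out of reach is approached as far as the arm can. A call with a gripper value outside its range is refused whole. The fingers move at their own pace and stop on an object; FORCE is the grip in N (left out, the last holds). Time passes only in rows, so rows that repeat a pose let the fingers close. It gives the time, the measured TCP pose, the force, the opening and the grip force at its end, in the units of the state.
- manip.read_state(): the state, without advancing time (a new reading comes with each control period).
- manip.camera(name): name is "side" or "top" or "wrist"; returns the picture (384x512x3 uint8, red, green, blue); there is no depth.
- manip.camera_params(name): a dict with "fovy" (degrees; the focal length in pixels is half the picture's height over the tangent of half this angle, whatever the lens; pixels are square), "cx", "cy" (the principal point, pixels), "origin" and "attitude" of the camera in the world. Camera axes: x right, y down, z forward; pixel columns grow to the right and rows downward; lengths in mm; the calibration is good to about 2 mm. A picture is of the moment at which its call begins: read the wrist's pose just before it. camera_params takes no time and is no camera call; for the wrist camera it gives the pose at the moment of the call.
- manip.sign_off(): hands the job in; it is judged then, once.
The state is a dict: "clock": time; "joints": joint angles; "qd": joint speeds; "effort": joint torques, N m; "eef_pos": TCP position; "eef_rot": TCP orientation; "wrist_force": force on the tool from outside, world axes, zero at the start; "moment": the same for the moment, N m; "finger_gap": finger opening in mm; "finger_force": force on a finger pad.
Only numpy, scipy, OpenCV 4.12 (cv2) and the standard library are available. Lean on these libraries where they do the work, as an engineer would, in place of code of your own. Each camera call takes 0.05 s, during which the arm holds its last target. There are 200 camera calls.

## Working session

There is one attempt and no reset: what is moved stays moved. The work goes in short steps, Python scripts to look and compute and a shell command to move; the robot and the scene stay as the last step left them, time stands still between calls to the robot, and variables do not carry over. Pictures are saved under pics/ and viewed, at most 10 in all, crops included, and the job is handed in when it is done.

```bash
mkdir -p pics; python3 - <<'E'
from cell import manip
import cv2,numpy as np
print(manip.tip_reach)
print(manip.read_state())
for n in ("top","side"):
    im=manip.camera(n); cv2.imwrite(f"pics/{n}0.png",cv2.resize(im[:,:,::-1],(768,576),interpolation=cv2.INTER_CUBIC)); np.save(f"pics/{n}0.npy",im)
for n in ("top","side","wrist"): print(n,manip.camera_params(n))
E
```

```text
14.0
{'clock': 0.0, 'joints': array([ 1.06142960e+00,  3.00454301e-01,  1.52154991e+00, -5.63207721e-06,
        1.32068540e+00, -6.66196471e-02]), 'qd': array([-0.00091505, -0.00027088, -0.00040276, -0.000135  , -0.00015211,
        0.00241574]), 'effort': array([ 1.96123809e-03, -5.31824005e+01, -3.52729332e+01,  7.09006819e-02,
        2.45218672e-02, -9.87109547e-05]), 'eef_pos': array([235.53378319, 496.75971411, 218.90872012]), 'eef_rot': array([-3.14049777e+00, -6.75812536e-05,  2.69884693e+00]), 'wrist_force': array([ 0.4789171 , -0.35162074,  0.86233123]), 'moment': array([-0.03017214, -0.00637564, -0.04050103]), 'finger_force': 0.0, 'finger_gap': 93.97248825271755}
top {'fovy': 54.448971286869224, 'cx': 254.62316935149752, 'cy': 190.5471125660737, 'origin': array([ 491.8097838 ,  172.05258775, 1107.19339229]), 'attitude': array([-3.00469642, -0.01740288, -1.57674783])}
side {'fovy': 56.449773395735164, 'cx': 258.71673934096674, 'cy': 190.10567986986567, 'origin': array([479.72519181, 887.95477321, 506.09042155]), 'attitude': array([-2.12609133,  0.01993558, -2.94081043])}
wrist {'fovy': 67.04726793538191, 'cx': 259.0932183175318, 'cy': 190.03189977499238, 'origin': array([174.89829962, 526.15324515, 384.33667959]), 'attitude': array([2.90694369e+00, 1.22132736e-03, 1.12805773e+00])}
```

View pics/top0.png

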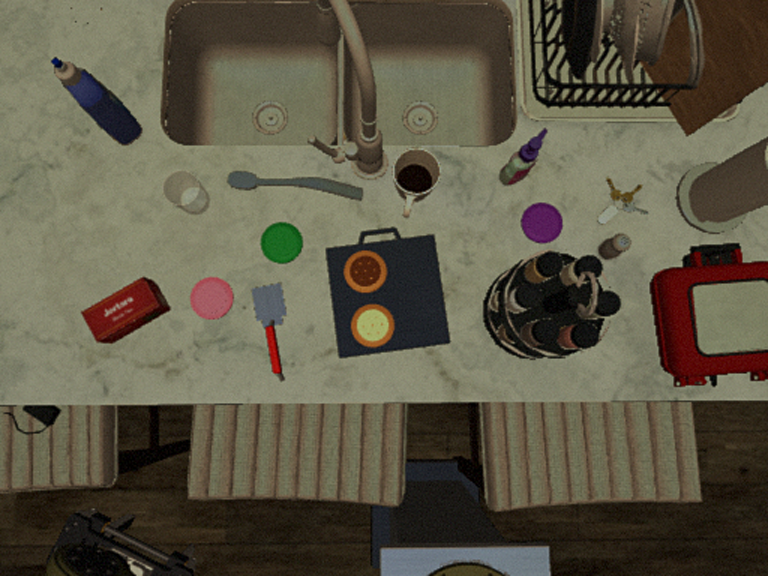

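View pics/side0.png

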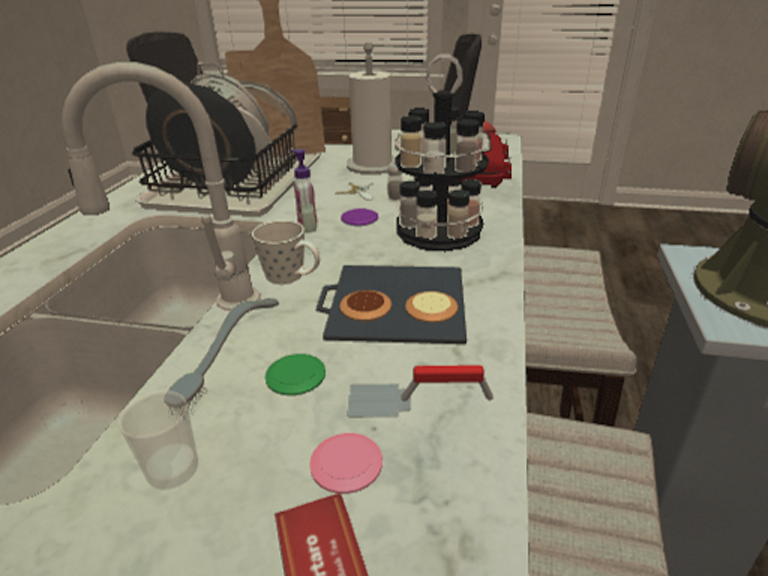

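Candidates, as top-view pixels in the 768-wide picture:
- **Turner:** the red-handled one at (272,330). The grey brush at (295,185), red box (125,310) and red toaster (710,310) are not it.
- **Pale cake:** the disc with the pale top at (373,325).
- **Brown cake:** the disc at (365,271). The green (281,243), pink (212,298) and purple (542,222) discs are look-alikes.

In the side view the grip is at (448,374), the blade at (378,401), the pale cake at (432,305) and the brown cake at (365,305). Next I'll check this in a close crop.

```bash
cat > h.py <<'E'
import numpy as np,cv2
from scipy.spatial.transform import Rotation as R
from cell import manip
def proj(p,P):
    f=192/np.tan(np.radians(P['fovy'])/2); c=R.from_euler('xyz',P['attitude']).as_matrix().T@(np.asarray(p,float)-P['origin'])
    return f*c[0]/c[2]+P['cx'], f*c[1]/c[2]+P['cy']
def onplane(u,v,z,P):
    f=192/np.tan(np.radians(P['fovy'])/2)
    d=R.from_euler('xyz',P['attitude']).as_matrix()@np.array([(u-P['cx'])/f,(v-P['cy'])/f,1])
    return P['origin']+d*(z-P['origin'][2])/d[2]
def crop(im,x0,y0,w,h,s,name):
    cv2.imwrite(name,cv2.resize(im[y0:y0+h,x0:x0+w,::-1],None,fx=s,fy=s,interpolation=cv2.INTER_CUBIC))
E
python3 - <<'E'
from h import *
im=np.load('pics/top0.npy'); P=manip.camera_params('top')
crop(im,160,150,150,110,5,'pics/c1.png')
hsv=cv2.cvtColor(im,cv2.COLOR_RGB2HSV)
def blob(m,x0,y0,x1,y1):
    k=np.zeros_like(m); k[y0:y1,x0:x1]=m[y0:y1,x0:x1]; v,u=np.nonzero(k); return u,v
red=((hsv[...,1]>180)&((hsv[...,0]<8)|(hsv[...,0]>172))&(hsv[...,2]>90)).astype(np.uint8)
u,v=blob(red,165,205,200,260); w=np.array([onplane(a,b,55,P)[:2] for a,b in zip(u,v)])
print('grip',len(u),w.mean(0)); r=cv2.minAreaRect(w.astype(np.float32)); print(r)
_,_,vt=np.linalg.svd(w-w.mean(0)); print('dir',vt[0],np.degrees(np.arctan(vt[0][1]/vt[0][0])))
cake=((hsv[...,1]>70)&(hsv[...,2]>100)&(hsv[...,0]<35)).astype(np.uint8)
for n,b in (('pale',(232,198,268,235)),('brown',(226,164,262,197))):
    u,v=blob(cake,*b); hull=cv2.convexHull(np.c_[u,v].astype(np.int32))
    w=np.array([onplane(a,c,21,P)[:2] for a,c in hull[:,0]]).astype(np.float32)
    print(n,len(u),cv2.minEnclosingCircle(w), cv2.fitEllipse(w))
for n,(a,b) in dict(c1=(327,248),c2=(434,235),c3=(449,343),c4=(339,357)).items(): print(n,onplane(a/1.5,b/1.5,12,P))
for s in ('side',):
    im=np.load('pics/side0.npy')
E
```

```text
grip 156 [518.72320976 357.7133565 ]
((518.8026733398438, 357.7176513671875), (87.58269500732422, 13.697466850280762), 11.216741561889648)
dir [-0.98008743 -0.19856642] 11.453139438318708
pale 582 ((564.9588012695312, 172.06126403808594), 41.40482711791992) ((565.0558471679688, 172.069091796875), (82.18575286865234, 82.42027282714844), 119.05670928955078)
brown 312 ((671.1404418945312, 186.11122131347656), 41.649436950683594) ((671.2039184570312, 186.1175079345703), (82.45741271972656, 82.55779266357422), 160.75428771972656)
c1 [718.95967714 260.99256113  12.        ]
c2 [744.99673873  47.15301705  12.        ]
c3 [529.46666045  21.84492824  12.        ]
c4 [503.59412307 236.16856255  12.        ]
```

View pics/c1.png

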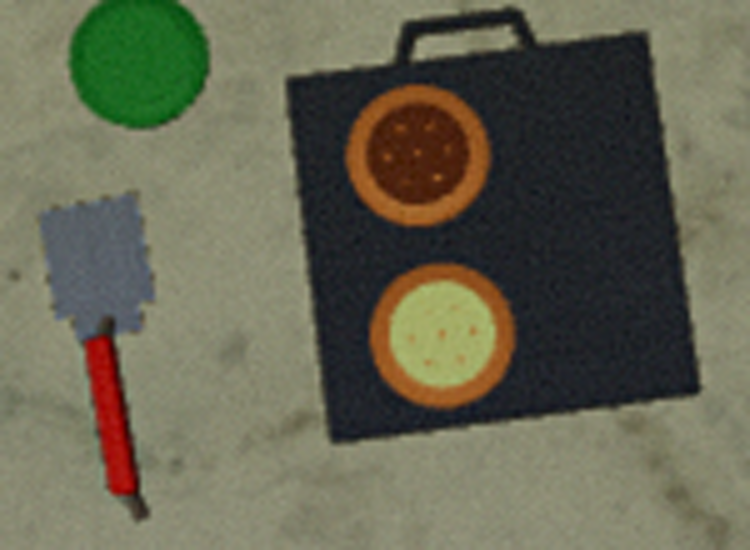

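The crop shows the turner with its red grip running from (98,338) to (122,492) and its blade ahead of that. The pale-topped cake is at (443,336) and the brown one at (418,155), both on the griddle, so the choice is confirmed. Next I'll work out the reach.

```bash
cat >> h.py <<'E'
def shift(to,frm=None,yaw=None):
    s=manip.read_state()
    p=s['eef_pos'] if frm is None else np.array(frm); M=R.from_euler('xyz',s['eef_rot'] if yaw is None else [np.pi,0,np.radians(yaw)]).as_matrix()
    return np.round(M.T@(np.array(to)-p)/10,2)
E
python3 - <<'E'
from h import *
c=[235.655,496.947,219.446]; y=np.degrees(2.699)
for z in (110,39): print(z,shift([533.4,360.7,z],c,y))
P=manip.camera_params('top'); print(proj([518.7+130*.98,357.7+130*.198,2],P))
P=manip.camera_params('side'); im=np.load('pics/side0.npy'); print([np.array(proj([518.7+k*.98,357.7+k*.198,z],P))*1.5 for k,z in((-45,55),(45,55),(130,2))])
E
```

```text
110 [-32.74   0.44  10.94]
39 [-32.74   0.44  18.04]
(np.float64(176.92230706268035), np.float64(190.11076499333714))
[array([483.3088988 , 366.13943956]), array([412.76746126, 367.1546545 ]), array([348.76844748, 398.67465824])]
```

```bash
python3 -m creep '[[0.2,[-4,0,1],-1],[0.2,[-8,0,3],-2],[0.2,[-12,0,5],-3],[0.2,[-16,0,7],-4],[0.2,[-20,0.2,9],-5],[0.2,[-24,0.3,10.9],-6],[0.2,[-28,0.4,10.9],-7],[0.2,[-31,0.4,10.9],-7.36],[0.2,[-32.7,0.4,10.9],-7.36],[0.2,[-32.7,0.4,10.9],-7.36],[0.2,[-32.7,0.4,10.9],-7.36]]' 40
python3 - <<'E'
from h import *
s=manip.read_state(); print(s['eef_pos'],np.degrees(s['eef_rot']))
P=manip.camera_params('wrist'); im=manip.camera('wrist'); cv2.imwrite('pics/w1.png',im[:,:,::-1])
hsv=cv2.cvtColor(im,cv2.COLOR_RGB2HSV)
red=((hsv[...,1]>180)&((hsv[...,0]<8)|(hsv[...,0]>172))&(hsv[...,2]>90)).astype(np.uint8)
n,l,st,c=cv2.connectedComponentsWithStats(red); k=1+st[1:,4].argmax(); v,u=np.nonzero(l==k); print(st[k])
w=np.array([onplane(a,b,55,P)[:2] for a,b in zip(u,v)]).astype(np.float32); print(cv2.minAreaRect(w))
E
```

```text
clock: 1.2
eef_pos: [531.9, 360.9, 110.3]
eef_rot: [3.142, -0.001, -2.943]
wrist_force: [-0.9, -0.7, -0.2]
finger_gap: 56.3
finger_force: 0.0
[531.94756435 360.94108797 110.26078135] [ 1.79999091e+02 -3.26047374e-02 -1.68606298e+02]
[ 251  134   19  109 2009]
((517.8504028320312, 359.4549255371094), (86.82847595214844, 14.179930686950684), 11.027325630187988)
```

View pics/w1.png

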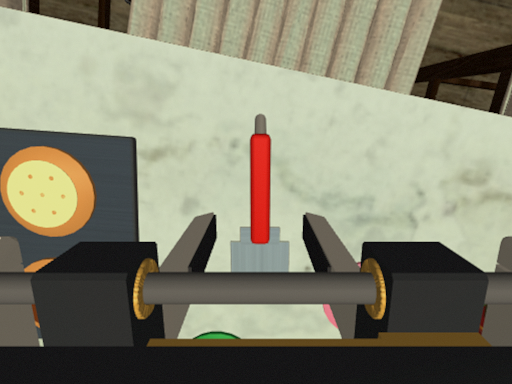

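The wrist view shows the grip, from (260,135) to (260,240), centred and aligned between the fingers. Next I'll lower and close.

```bash
python3 -m creep '[[0.2,[0,0,3],0],[0.2,[0,0,5.5],0],[0.2,[0,0,7.1],0],[0.2,[0,0,7.1],0],[-0.2,[0,0,7.1],0],[-0.5,[0,0,7.1],0],[-0.8,[0,0,7.1],0],[-1,[0,0,7.1],0],[-1,[0,0,7.1],0],[-1,[0,0,7.1],0],[-1,[0,0,7.1],0],[-1,[0,0,7.1],0]]' 45
```

```text
clock: 2.45
eef_pos: [532.9, 360.5, 39.7]
eef_rot: [3.141, 0.0, -2.942]
wrist_force: [-0.8, -0.9, 2.9]
finger_gap: 15.7
finger_force: 45.0
```

```bash
python3 -m creep '[[-1,[0,0,-3],0],[-1,[0.2,-0.2,-6],0],[-1,[0.6,-0.9,-8],1.5],[-1,[0.6,-0.9,-8],3],[-1,[0.6,-0.9,-8],4.5],[-1,[0.6,-0.9,-8],6],[-1,[0.6,-0.9,-8],7.5],[-1,[0.6,-0.9,-8],9],[-1,[0.6,-0.9,-8],9],[-1,[0.6,-0.9,-8],9]]'
python3 -m creep '[[-1,[0,0,0],1.5],[-1,[0,0,0],3],[-1,[0,0,0],4.5],[-1,[0,0,0],6],[-1,[0,0,0],7.5],[-1,[0,0,0],9],[-1,[0,0,2],9],[-1,[0,0,4],9],[-1,[0,0,4],9],[-1,[0,0,4],9],[-1,[0,0,4],9]]'
python3 - <<'E'
from h import *
s=manip.read_state(); print(s['eef_pos'],np.degrees(s['eef_rot']))
for n in('top','side'):
    im=manip.camera(n); np.save(f'pics/{n}1.npy',im)
a=np.load('pics/top1.npy')[165:265,160:310]; b=np.load('pics/side1.npy')[170:270,190:340]
cv2.imwrite('pics/c2.png',np.vstack([cv2.resize(x[:,:,::-1],(450,300),interpolation=cv2.INTER_CUBIC) for x in(a,b)]))
E
```

```text
clock: 3.45
eef_pos: [528.6, 350.4, 119.2]
eef_rot: [-3.141, -0.0, 2.56]
wrist_force: [0.2, 0.3, -1.1]
finger_gap: 16.0
finger_force: 45.0
clock: 4.55
eef_pos: [529.2, 350.7, 80.7]
eef_rot: [3.14, -0.001, 1.771]
wrist_force: [0.5, 0.2, -0.3]
finger_gap: 15.6
finger_force: 45.0
[529.2141208  350.73117031  80.70875024] [ 1.79909352e+02 -3.15563070e-02  1.01493878e+02]
```

View pics/c2.png

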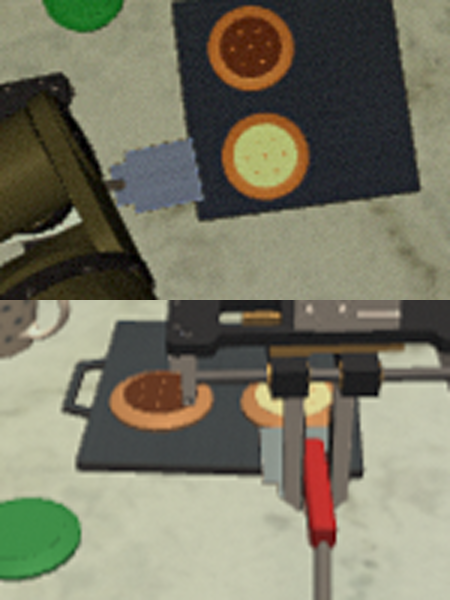

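The top crop shows the blade level with its front edge from (192,140) to (203,200), pointing at the pale cake centred at (265,157). The turner hangs straight in the gripper.

```bash
python3 - <<'E'
from h import *
P=manip.camera_params('top'); S=manip.camera_params('side')
for u,v in((192,140),(203,200),(197.5,170)): print(onplane(160+u/3,165+v/3,42,P))
c=np.array([565,172.]); h=np.radians(101.49-180); d=np.array([np.cos(h),np.sin(h)]); t=np.array([529.2,350.7])
e=t+115.5*d; n=np.array([-d[1],d[0]]); print('edge pred',e,'gap to centre',(c-e)@d,'lateral',(c-e)@n)
# rolling disc path of bevel contact point P (disc frame), tilt th
V=np.array([[30,0],[42,6],[42,10],[30,16]],float); th_sw=np.degrees(np.arctan2(6,12)); sw=[th_sw,90,180-th_sw]
def rot(p,t): c,s=np.cos(t),np.sin(t); return np.array([c*p[0]+s*p[1],-s*p[0]+c*p[1]])
seg=[0,np.hypot(12,6),4]
for th in range(0,101,5):
    k=sum(th>=x for x in sw[:2]); piv=30+sum(seg[:k+1])
    out=[rot(np.array(q)-V[k],np.radians(th))+[piv,0] for q in((-36,3),(-30,0),(-42,6))]
    print(th,*[np.round(o,1) for o in out])
E
```

```text
[577.8988827  240.45183727  42.        ]
[521.05731886 229.77311399  42.        ]
[549.37694405 235.09347149  42.        ]
edge pred [552.20724221 237.51467937] gap to centre 66.75000924260311 lateral -0.513936835685989
0 [-36.   3.] [-30.   0.] [-42.   6.]
5 [-35.5   8.7] [-29.8   5.2] [-41.2  12.3]
10 [-34.5  14.4] [-29.1  10.4] [-39.9  18.4]
15 [-33.  20.] [-28.   15.5] [-38.   24.4]
20 [-31.   25.4] [-26.4  20.5] [-35.6  30.3]
25 [-28.5  30.6] [-24.4  25.4] [-32.7  35.9]
30 [-25.6  36.4] [-21.9  30.8] [-29.3  42. ]
35 [-22.2  42.3] [-19.   36.4] [-25.4  48.2]
40 [-18.3  47.8] [-15.6  41.7] [-20.9  54. ]
45 [-13.9  53. ] [-11.7  46.7] [-16.   59.4]
50 [-9.  57.8] [-7.5 51.3] [-10.6  64.3]
55 [-3.8 62.2] [-2.8 55.5] [-4.8 68.8]
60 [ 1.8 66. ] [ 2.2 59.4] [ 1.4 72.7]
65 [ 7.7 69.4] [ 7.6 62.7] [ 7.9 76.1]
70 [13.9 72.3] [13.2 65.6] [14.7 78.9]
75 [20.3 74.6] [19. 68.] [21.7 81.1]
80 [26.9 76.3] [25.  69.9] [28.8 82.7]
85 [33.6 77.4] [31.2 71.2] [36.1 83.7]
90 [40.4 78. ] [37.4 72. ] [43.4 84. ]
95 [47.2 78.3] [43.7 72.6] [50.8 84. ]
100 [54.1 78. ] [50.1 72.6] [58.1 83.4]
```

```bash
python3 -m creep '[[-1,[0,0,1.2],0],[-1,[0,0,2.2],0],[-1,[0,0,2.65],0],[-1,[0,0,2.65],0],[-1,[0,0,2.65],0],[-1,[-0.8,0,2.65],0],[-1,[-1.6,0,2.65],0],[-1,[-2,0,2.65],0],[-1,[-2,0,2.65],0],[-1,[-2,0,2.65],0]]'
python3 - <<'E'
from h import *
s=manip.read_state(); print(s['eef_pos'],np.degrees(s['eef_rot']),s['wrist_force'])
for n in('top','side','wrist'):
    im=manip.camera(n); np.save(f'pics/{n}2.npy',im)
a=np.load('pics/top2.npy')[195:245,210:285]; b=np.load('pics/side2.npy')[180:240,255:345]
cv2.imwrite('pics/c3.png',np.hstack([cv2.resize(a[:,:,::-1],(390,260),interpolation=cv2.INTER_CUBIC),cv2.resize(b[:,:,::-1],(390,260),interpolation=cv2.INTER_CUBIC)]))
E
```

```text
clock: 5.65
eef_pos: [532.8, 330.7, 53.1]
eef_rot: [3.141, -0.0, 1.77]
wrist_force: [0.4, 0.4, -1.8]
finger_gap: 15.9
finger_force: 45.0
[532.80391455 330.69693267  53.09290301] [ 1.79991345e+02 -4.26892220e-03  1.01407748e+02] [ 0.37454039  0.40740212 -1.76581378]
```

View pics/c3.png

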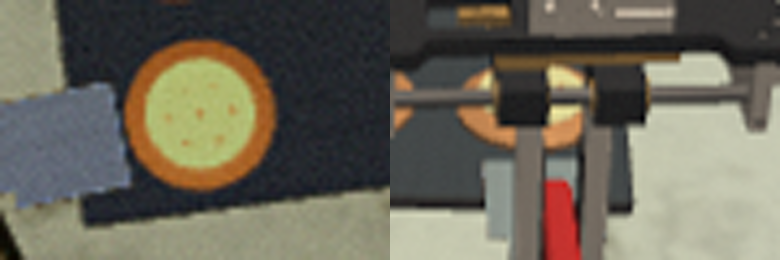

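The top crop shows the blade edge from (112,83) to (130,186), about 5 px short of the cake's rim. The cake centre is at (200,114), so the edge has about 45 mm to go to it and is about 3 mm off to the side. Next I'll feel for the griddle.

```bash
python3 -m creep '[[-1,[0,0.3,0.05],0],[-1,[0,0.3,0.1],0],[-1,[0,0.3,0.1],0],[-1,[0,0.3,0.1],0]]'; python3 -m creep '[[-1,[0,0,0.05],0],[-1,[0,0,0.1],0],[-1,[0,0,0.1],0],[-1,[0,0,0.1],0]]'
```

```text
clock: 6.2
eef_pos: [535.6, 331.4, 51.8]
eef_rot: [-3.141, 0.0, 1.77]
wrist_force: [0.9, -0.3, -1.8]
finger_gap: 15.7
finger_force: 45.0
clock: 6.6
eef_pos: [535.7, 331.6, 51.2]
eef_rot: [3.141, -0.0, 1.77]
wrist_force: [-1.1, 2.3, 2.0]
finger_gap: 15.8
finger_force: 45.0
```

The blade is felt touching the griddle at TCP z of about 51.3. I'll raise it slightly, run it under the rim, then lift in an arc to about 30°.

```bash
python3 -m creep '[[-1,[0,0,-0.06],0],[-1,[0,0,-0.06],0],[-1,[-0.3,0,-0.06],0],[-1,[-0.6,0,-0.06],0],[-1,[-0.9,0,-0.06],0],[-1,[-1.05,0,-0.06],0],[-1,[-1.05,0,-0.06],0],[-1,[-1.05,0,-0.06],0]]'
python3 -m creep '[[-1,[-0.03,0,-0.4],0],[-1,[-0.1,0,-0.8],0],[-1,[-0.16,0,-1.15],0],[-1,[-0.32,0,-1.7],0],[-1,[-0.5,0,-2.25],0],[-1,[-0.76,0,-2.8],0],[-1,[-1.05,0,-3.35],0],[-1,[-1.05,0,-3.35],0],[-1,[-1.05,0,-3.35],0]]'
python3 - <<'E'
from h import *
s=manip.read_state(); print(s['eef_pos'],s['wrist_force'])
for n in('top','side','wrist'):
    im=manip.camera(n); np.save(f'pics/{n}3.npy',im)
a=np.load('pics/top3.npy')[195:245,210:285]; b=np.load('pics/side3.npy')[170:230,255:345]
cv2.imwrite('pics/c4.png',np.hstack([cv2.resize(a[:,:,::-1],(390,260),interpolation=cv2.INTER_CUBIC),cv2.resize(b[:,:,::-1],(390,260),interpolation=cv2.INTER_CUBIC)]))
E
```

```text
clock: 7.4
eef_pos: [537.7, 320.9, 51.4]
eef_rot: [-3.141, 0.0, 1.77]
wrist_force: [-0.1, -1.2, -0.2]
finger_gap: 15.8
finger_force: 45.0
clock: 8.3
eef_pos: [539.8, 310.8, 85.1]
eef_rot: [3.141, -0.0, 1.77]
wrist_force: [-0.2, -0.2, -2.1]
finger_gap: 15.6
finger_force: 45.0
[539.81167245 310.79160815  85.1140306 ] [-0.24493181 -0.1840622  -2.13490361]
```

View pics/c4.png

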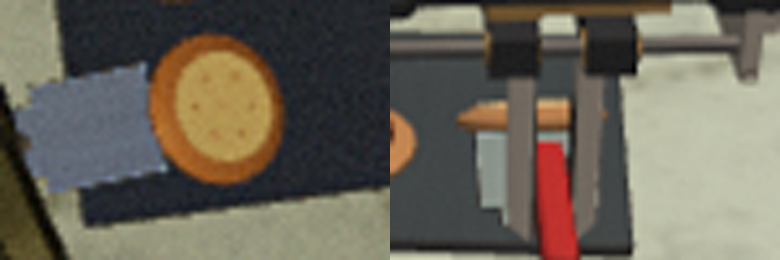

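The cake is tipped about 30° on the blade edge: the top crop shows it foreshortened around (225,108), with the far rim at about (284,115). I'll carry on over the top.

```bash
python3 -m creep '[[-1,[-0.35,0,-0.58],0],[-1,[-0.73,0,-1.14],0],[-1,[-1.17,0,-1.65],0],[-1,[-1.66,0,-2.14],0],[-1,[-2.2,0,-2.58],0],[-1,[-2.75,0,-2.9],0],[-1,[-3.3,0,-2.95],0],[-1,[-3.9,0,-2.95],0],[-1,[-4.5,0,-2.95],0],[-1,[-5.2,0,-2.95],0],[-1,[-6,0,-2.95],0],[-1,[-6.8,0,-2.95],0]]'
python3 -m creep '[[-1,[-0.6,0,0],0],[-1,[-0.9,0,0],0],[-1,[-0.9,0,0],0],[-1,[-0.9,0,0],0],[-1,[-0.9,0,0],0]]'
python3 - <<'E'
from h import *
s=manip.read_state(); print(s['eef_pos'],s['wrist_force'])
for n in('top','side','wrist'):
    im=manip.camera(n); np.save(f'pics/{n}4.npy',im)
a=np.load('pics/top4.npy')[160:250,210:345]; b=np.load('pics/side4.npy')[140:230,230:365]
cv2.imwrite('pics/c5.png',np.hstack([cv2.resize(a[:,:,::-1],(390,260),interpolation=cv2.INTER_CUBIC),cv2.resize(b[:,:,::-1],(390,260),interpolation=cv2.INTER_CUBIC)]))
E
```

```text
clock: 9.65
eef_pos: [553.4, 243.5, 114.5]
eef_rot: [-3.141, 0.0, 1.77]
wrist_force: [0.6, 0.1, -0.8]
finger_gap: 15.3
finger_force: 45.0
clock: 10.15
eef_pos: [555.0, 235.6, 114.5]
eef_rot: [3.142, -0.0, 1.771]
wrist_force: [0.0, -0.0, -2.4]
finger_gap: 15.7
finger_force: 45.0
[554.99775823 235.61400195 114.54638406] [ 0.02941952 -0.04925962 -2.41662456]
```

View pics/c5.png

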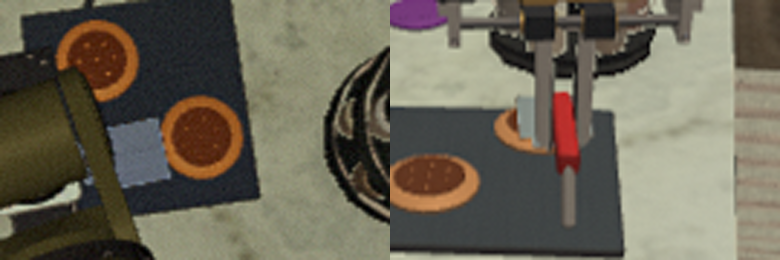

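The cake lies flat with its brown face up at (202,138) in the top crop, well within the griddle. The brown one at (97,60) is unmoved. Next I'll retreat and take the turner back to the bare spot where it started.

```bash
python3 -m creep '[[-1,[2,0,0],0],[-1,[4.5,0,0],0],[-1,[7.5,0.1,0],0],[-1,[10.5,0.2,0],0],[-1,[12.7,0.3,0],0],[-1,[12.7,0.3,0],-1.5],[-1,[12.7,0.3,0],-3],[-1,[12.7,0.3,0],-4.5],[-1,[12.7,0.3,0],-6],[-1,[12.7,0.3,0],-7.5],[-1,[12.7,0.3,0],-9],[-1,[12.7,0.3,0],-9]]'
python3 -m creep '[[-1,[0,0,0],-1.5],[-1,[0,0,0],-3],[-1,[0,0,0],-4.5],[-1,[0,0,0],-6],[-1,[0,0,0],-7.5],[-1,[0,0,0],-9],[-1,[0,0,2],-9],[-1,[0,0,4],-9],[-1,[0,0,6],-9],[-1,[0,0,6],-9],[-1,[0,0,6],-9]]'
```

```text
clock: 11.5
eef_pos: [532.8, 360.5, 114.5]
eef_rot: [-3.142, -0.0, 2.558]
wrist_force: [0.1, -0.1, -1.4]
finger_gap: 15.7
finger_force: 45.0
clock: 12.6
eef_pos: [532.9, 360.6, 55.0]
eef_rot: [3.142, -0.0, -2.944]
wrist_force: [0.1, 0.3, -0.7]
finger_gap: 15.6
finger_force: 45.0
```

```bash
python3 -m creep '[[-1,[0,0,0.5],0],[-1,[0,0,1],0],[-1,[0,0,1.3],0],[-1,[0,0,1.45],0],[-1,[0,0,1.53],0],[-1,[0,0,1.53],0],[-1,[0,0,1.53],0]]'
python3 -m creep '[[-0.8,[0,0,0],0],[-0.6,[0,0,0],0],[-0.4,[0,0,0],0],[-0.1,[0,0,0],0],[0.1,[0,0,0],0],[0.1,[0,0,0],0],[0.1,[0,0,-1.5],0],[0.1,[0,0,-4],0],[0.1,[0,0,-8],0],[0.1,[0,0,-12],0],[0.1,[0,0,-14],0]]'
python3 -m creep '[[0.1,[3,0,0],0],[0.1,[7,0,0],0],[0.1,[11,0,0],0],[0.1,[15,0,0],0],[0.1,[17,0,0],0],[0.1,[17,0,0],0],[0.1,[17,0,0],0],[0.1,[17,0,0],0]]'
python3 - <<'E'
from h import *
for n in('top','side'):
    im=manip.camera(n); np.save(f'pics/{n}5.npy',im)
a=np.load('pics/top5.npy')[150:270,160:320]; b=np.load('pics/side5.npy')[165:285,210:370]
cv2.imwrite('pics/c6.png',np.hstack([cv2.resize(x[:,:,::-1],(400,300),interpolation=cv2.INTER_CUBIC) for x in(a,b)]))
E
```

```text
clock: 13.3
eef_pos: [532.9, 360.6, 39.7]
eef_rot: [3.141, 0.0, -2.942]
wrist_force: [-1.4, -1.6, 3.4]
finger_gap: 15.6
finger_force: 45.0
clock: 14.4
eef_pos: [533.6, 360.9, 184.6]
eef_rot: [3.14, 0.005, -2.942]
wrist_force: [-0.2, -0.8, -0.8]
finger_gap: 51.8
finger_force: 0.0
clock: 15.2
eef_pos: [367.0, 326.9, 179.7]
eef_rot: [3.141, 0.001, -2.943]
wrist_force: [-0.2, 0.0, 0.4]
finger_gap: 52.0
finger_force: 0.0
```

View pics/c6.png

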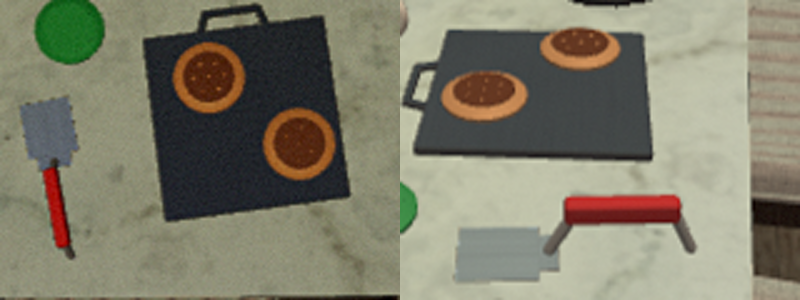

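Both cakes lie flat with their brown faces up, at (298,144) and (209,77) in the top crop. The turner stands upright on the bare worktop at (50,175), and the gripper is clear.

```bash
python3 -c "
from cell import manip
print(manip.sign_off())"
```

```text
the job is handed in; nothing more can be done
None
```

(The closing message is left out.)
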